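# Hang the hexagonal marble template in the grooved rod

## Task

Take the brass hexagonal marble template (the six-sided frame, not the square one) out of its wooden block and drape it, open mouth down, over the horizontal steel rod of the hanging stand, so that its peak drops fully into the one narrow groove turned into the rod between the two clamps; feel along the rod for the groove. Let go and leave it hanging there upright and still, and leave the square template, the quartz, the calcite and the loupe where they are.

Things in the scene. Friction and masses are not known exactly. Their poses are not given: they have to be found in the camera images.
- hex_template: Loose brass hexagonal frame of 8 mm plate, 0.25 kg, 116 wide (x), 159 mm tall, plate normal y, upright in a wooden block's slot (11 wide, 22 mm deep). Origin: middle of its underside, z up. Bars 12 mm wide; one corner, the peak, points up; the bottom corner is missing: a mouth 45 mm wide. A black grip tab rises from the outer peak, 117 mm above the origin. Same after a half turn about z.
- hex_tab (a point): Middle of the hexagonal template's grip tab, 143 mm above the template's origin. The flat plastic tab is 28 mm wide (x), 8 mm thick (y) and spans 117 to 159 mm above the origin; pinch it along y from above.
- hex_peak (a point): Inner peak of the hexagonal template (the 120 degree inside corner, opening downwards, that hangs on the rod), 103.3 mm above the template's origin, in mid-thickness.
- square_template: Brass square frame of 8 mm plate, 110 mm wide, 159 mm tall, same black tab, open below, upright in its own wooden block; the two blocks (150 x 55 x 37 mm) may have swapped places. Stays where it is. Origin: middle of the underside, plate normal y.
- stand: Fixed stand: two posts 190 mm apart with aluminium clamps (42 mm along x, 30 along y, 40 high, centred on the rod) that hold a horizontal steel rod along the stand's y: 24 mm in diameter, 300 mm long, axis 135 mm above the table, shifted lengthwise by an unmeasured amount. Origin on the table below the middle between the clamps, z up.
- rod_mid (a point): Rod axis midway between the clamps, axes as the stand's; free span y = -80 to 80 mm. The rod's one groove is centred anywhere in y = -35 to 35 mm: 12 mm diameter and 11 mm wide at the bottom; shoulders taper from 18 to 24 mm diameter over 3 mm each side. The hexagon's inner peak rests 13.9 mm above the axis on the plain rod, 6.9 mm in the groove: it sinks 7 mm.
- quartz: Clear six-sided quartz point, 44 mm across, 95 mm high, standing on its base (origin). Bystander.
- calcite: Cream calcite rhomb, about 80 x 60 x 42 mm, origin under its centre. Bystander.
- loupe: Stainless loupe lying flat, ring 56 mm across with a 85 mm handle to its -x, 12 mm high, origin under the ring's centre. Bystander.
Mind the look-alikes: they are no part of the job. What is shaped like the hex_template but red or turquoise is not meant.

How it is judged:
On the way, in this order (a step that is already met when the one before it is completed fails the run):
1. the hexagonal template is lifted out of its block (height (world z) of hex_template above 0.06 m), for 0.1 s.
2. the hexagonal template straddles the rod, its inner peak close above the rod (z of hex_peak in the frame of rod_mid between 0 and 0.03 m and x of hex_peak in the frame of rod_mid between -0.02 and 0.02 m and y of hex_peak in the frame of rod_mid between -0.08 and 0.08 m), for 0.1 s.
At the end, for the whole second after the job is handed in: Hexagonal template hangs in the groove: inner peak 4 to 9.8 mm above the rod axis, within 6 mm sideways and 50 mm of mid-rod, square to the rod within 0.25 rad, upright within 0.2 rad, at rest (0.02 m/s, 0.2 rad/s); square template moved under 20 mm (z of hex_peak in the frame of rod_mid between 0.004 and 0.0098 m and x of hex_peak in the frame of rod_mid between -0.006 and 0.006 m and y of hex_peak in the frame of rod_mid between -0.05 and 0.05 m and angle between the y axis of hex_template and the y axis of stand, either way round below 0.25 rad and angle between hex_template's own z axis and vertical below 0.2 rad and linear speed of hex_template below 0.02 m/s and angular speed of hex_template below 0.2 rad/s and distance of square_template from where it was at the start of the episode below 0.02 m); the robot touches nothing.
It fails at once if the square template is moved more than 20 mm (distance of square_template from where it was at the start of the episode above 0.02 m).
It fails at once if the quartz point is moved more than 20 mm (distance of quartz from where it was at the start of the episode above 0.02 m).
It fails at once if the calcite rhomb is moved more than 20 mm (distance of calcite from where it was at the start of the episode above 0.02 m).
It fails at once if the loupe is moved more than 20 mm (distance of loupe from where it was at the start of the episode above 0.02 m).
It also fails if it takes over 72 s, if anything falls off the work surface, if the arm or the gripper's body presses on something with over 40 N, if the wrist force passes 120 N, or if a joint passes its speed limit or range.

## Robot

A 6-joint arm with a two-finger parallel gripper is mounted at the origin on the work surface. World frame = base frame: x ahead of the robot, y to its left, z up, the work surface at z = 0. Lengths are in m, angles in rad, forces in N, time in s.
With the tool pointing down it reaches from about 0.3 to 0.875 m from the base axis. Payload 6.4 kg.
Tool frame: the origin (TCP) lies midway between the tips of the shut fingers; the grasp point (between the pads) lies 19 mm behind it; z points along the fingers, y is the line along which they close (so a half turn about z gives the same grasp; the last joint's range is limited). The gripper opens to 85 mm and grips with 20 to 120 N. Pads are 22 mm wide; open, the fingers measure 114 mm over their backs; the gripper's body (76 mm by 85 mm) begins 54 mm behind the grasp point. The pads swing forward as they close: fully open they stand 13 mm farther back than shut.
Start: joints at [0.997, 0.181, 1.607, -0, 1.354, -0.206], TCP at [0.207, 0.537, 0.231] pointing down, gripper open.
Joint ranges: [-2.99, 2.99], [-0.89, 2.07], [0.3, 2.58], [-1.14, 4.28], [0, 2.63], [-3.12, 3.12]. Speed limits (rad/s): [2.57, 2.57, 3.01, 3.14, 3.14, 3.14].

## Interface

Orientations are given as a unit quaternion [w, x, y, z].
In Python, from bench import status, camera, ctrl gives the robot as it stands. The module is installed in compiled form; this text tells all that it offers.
- The arm moves only by the shell command python3 -m handwheel 'ROWS'. ROWS is JSON, a list that holds one entry, the list of rows, each a list of 7 numbers: the opening, from -1 (shut) to 1 (fully open), then the shift along the tool's x, y, z in cm, then the turn, a rotation vector about the tool's x, y, z in degrees. A call has 1 to 10 rows; each row is the pose to reach, as a shift and turn from the pose commanded when the call began, along the tool's axes at that moment; what a row does not reach only later rows make up. A row lasts 1/8 s, in which the tool goes at most 62.5 mm and 10.7 degrees, less where a joint would pass 70% of its speed; a pose out of reach is approached as far as the arm can. A call with a gripper value outside its range is refused whole. The fingers move at their own pace and stop on an object; the grip force is fixed at half the most. Time passes only in rows, so rows that repeat a pose let the fingers close. It gives the time, the measured TCP pose, the force, the opening and the grip force at its end, in the units of the state.
- status.get_obs(): the state, without advancing time (a new reading comes with each control period).
- camera(name): name is "scene" or "top" or "wrist"; returns a dict with "frame" (420x560x3 uint8, blue, green, red), "depth" (420x560 float32, m along the optical axis (not along the pixel's ray), 0 where there is no reading), "fx", "fy", "cx", "cy" (pixels), "dist" ([k1, k2, p1, p2, k3] as OpenCV has them; the pictures are not rectified), "extrinsics" (4x4, takes a point from camera to world coordinates); the wrist camera has in their place "hand_eye" (4x4, takes a point from camera to tool coordinates, whose origin is the TCP and whose axes are the flange's). Camera axes: x right, y down, z forward; pixel columns grow to the right and rows downward; lengths in m; the calibration is good to about 2 mm. A picture is of the moment at which its call begins: read the wrist's pose just before it.
- ctrl.hand_in(): hands the job in; it is judged then, once.
The state is a dict: "time_s": time; "q": joint angles; "dq": joint speeds; "joint_efforts": joint torques, N m; "eef_pos": TCP position; "eef_rot": TCP orientation; "wrist_force": force on the tool from outside, world axes, zero at the start; "torque": the same for the moment, N m; "opening": opening from 0.0 (shut) to 1.0 (fully open); "grasp_force": force on a finger pad.
Only numpy, scipy, OpenCV 4.12 (cv2) and the standard library are available. Lean on these libraries where they do the work, as an engineer would, in place of code of your own. Each camera call takes 0.05 s, during which the arm holds its last target. There are 200 camera calls.

## Working session

There is one attempt and no reset: what is moved stays moved. The work goes in short steps, Python scripts to look and compute and a shell command to move; the robot and the scene stay as the last step left them, time stands still between calls to the robot, and variables do not carry over. Pictures are saved under pics/ and viewed, at most 10 in all, crops included, and the job is handed in when it is done.

```bash
mkdir -p pics; cat > h.py <<'E'
import numpy as np, cv2
from scipy.spatial.transform import Rotation as R
from bench import status, camera, ctrl
def tool():
    o=status.get_obs(); q=o['eef_rot']; T=np.eye(4)
    T[:3,:3]=R.from_quat([q[1],q[2],q[3],q[0]]).as_matrix(); T[:3,3]=o['eef_pos']; return T
def snap(name):
    T=tool() if name=='wrist' else None
    c=camera(name); c['E']=T@np.array(c['hand_eye']) if name=='wrist' else np.array(c['extrinsics'])
    c['K']=np.array([[c['fx'],0,c['cx']],[0,c['fy'],c['cy']],[0,0,1.]]); return c
def cloud(c):
    h,w=c['depth'].shape; u,v=np.meshgrid(np.arange(w),np.arange(h))
    n=cv2.undistortPoints(np.stack([u,v],-1).reshape(-1,1,2).astype(np.float64),c['K'],np.array(c['dist'])).reshape(h,w,2)
    d=c['depth'][...,None]; P=np.concatenate([n*d,d],-1); W=P@c['E'][:3,:3].T+c['E'][:3,3]
    W[c['depth']==0]=np.nan; return W
E
python3 - <<'E'
from h import *
np.set_printoptions(precision=4,suppress=True)
for n in('scene','top'):
    c=snap(n); cv2.imwrite(f'pics/{n}0.png',c['frame']); np.savez(f'{n}0.npz',W=cloud(c),f=c['frame']); print(n,c['E'][:3])
o=status.get_obs();print(o['time_s'],o['eef_rot'],o['opening'],tool())
E
```

```text
scene [[-0.4675  0.724  -0.5072  1.1345]
 [ 0.8839  0.3904 -0.2574  0.435 ]
 [ 0.0117 -0.5687 -0.8225  1.1457]]
top [[ 0.0122 -0.9952  0.0973  0.4002]
 [-0.9999 -0.0113  0.0091  0.0953]
 [-0.008  -0.0974 -0.9952  0.9804]]
0.1 [-0.0003  0.1829  0.9831 -0.0007] 0.9980069154036558 [[-0.9331  0.3595 -0.0009  0.2065]
 [ 0.3595  0.9331 -0.0014  0.5361]
 [ 0.0003 -0.0016 -1.      0.2305]
 [ 0.      0.      0.      1.    ]]
```

```bash
python3 -c "
import cv2,numpy as np
a=cv2.imread('pics/scene0.png');b=cv2.imread('pics/top0.png');print(a.shape)"
```

```text
(420, 560, 3)
```

View pics/scene0.png

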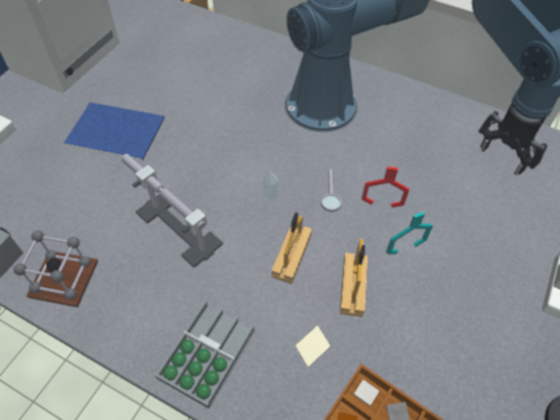

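View pics/top0.png

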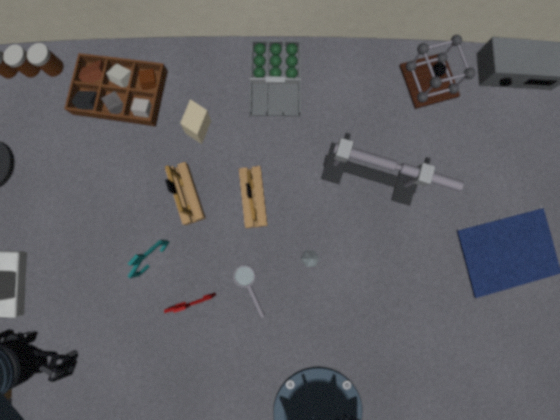

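The scene view shows two wooden blocks with brass templates, at (292,250) and (355,280). Loose red and turquoise look-alikes lie at (385,185) and (410,235), and the stand is at (180,210). In the top view the rod runs from (345,148) to (427,173). I'll enlarge both to tell the hexagon from the square, and measure at the same time.

```bash
cat > m.py <<'E'
from h import *
np.set_printoptions(precision=4,suppress=True)
a=np.load('scene0.npz');b=np.load('top0.npz')
A=cv2.resize(a['f'][200:325,260:385],(400,400),interpolation=2); B=cv2.resize(b['f'][125:225,325:445],(400,333),interpolation=2)
B=cv2.copyMakeBorder(B,0,67,0,0,0); cv2.imwrite('pics/crop1.png',np.hstack([A,B]))
for nm,z in(('scene',a),('top',b)):
    W=z['W'];hsv=cv2.cvtColor(z['f'],cv2.COLOR_BGR2HSV)
    wood=cv2.inRange(hsv,(8,90,90),(25,255,255))
    n,l,st,ce=cv2.connectedComponentsWithStats(wood)
    for i in range(1,n):
        if st[i,4]<250: continue
        P=W[l==i];P=P[np.isfinite(P[:,0])];top=P[(P[:,2]>.029)&(P[:,2]<.042)]
        if len(top)<30: continue
        (c,s,ang)=cv2.minAreaRect((top[:,:2]*1000).astype(np.float32))
        print(nm,'wood',ce[i],len(top),'rect',np.array(c),np.array(s),ang,'z',np.median(top[:,2]))
        m=P[:,:2].mean(0)
        D=W.reshape(-1,3);k=(np.hypot(*(D[:,:2]-m).T)<.09)&(D[:,2]>.10)
        if k.sum(): print('  high pts',k.sum(),D[k].mean(0),D[k].min(0),D[k].max(0))
    D=W.reshape(-1,3);k=(D[:,2]>.125)&(D[:,2]<.16)&(D[:,0]>.3)&(D[:,0]<.85)&(D[:,1]<.0)&(D[:,1]>-.4)
    P=D[k];print(nm,'rod',len(P),P.min(0),P.max(0))
    r=P[(P[:,2]>.14)&(P[:,2]<.152)]; vx,vy,x0,y0=cv2.fitLine(r[:,:2].astype(np.float32),cv2.DIST_HUBER,0,.001,.001).ravel();print(' line',vx,vy,x0,y0)
    cl=P[P[:,2]>.1515];t=(cl[:,:2]-[x0,y0])@[vx,vy];print(' clamp t',np.histogram(t,20),x0)
E
python3 m.py
```

```text
scene wood [291.2026 252.2353] 765 rect [535.076 168.48 ] [151.9455  53.3511] 7.522623538970947 z 0.037334451768196386
  high pts 229 [0.5391 0.169  0.1334] [0.4758 0.1561 0.1   ] [0.5863 0.1774 0.1794]
scene wood [353.7836 283.7829] 893 rect [542.603  341.0406] [152.4251  54.8446] 19.64502716064453 z 0.03744804354126341
  high pts 246 [0.5478 0.3418 0.1411] [0.4826 0.3173 0.1009] [0.5912 0.3614 0.1785]
scene wood [371.5659 401.2832] 425 rect [763.0202 490.7181] [108.479  217.6861] 27.637025833129883 z 0.039113307300565614
scene rod 1534 [ 0.5376 -0.3655  0.125 ] [ 0.844  -0.0178  0.1599]
 line 0.2878259 0.9576827 0.59625703 -0.16027552
 clamp t (array([ 1,  1,  0, 44, 68, 57,  0,  0,  0,  0,  1,  1,  0,  1,  2,  0,  0,
       27, 92, 78]), array([-0.1259, -0.1126, -0.0992, -0.0859, -0.0726, -0.0592, -0.0459,
       -0.0326, -0.0192, -0.0059,  0.0074,  0.0207,  0.0341,  0.0474,
        0.0607,  0.0741,  0.0874,  0.1007,  0.1141,  0.1274,  0.1407])) 0.59625703
top wood [118.2636  84.6759] 569 rect [813.08   534.1338] [218.911  140.3737] 83.24117279052734 z 0.03761854918329377
top wood [185.3023 193.9043] 750 rect [537.8462 338.9277] [148.6782  54.6396] 20.041122436523438 z 0.03745650440680154
  high pts 323 [0.533  0.3369 0.1406] [0.4818 0.3157 0.1021] [0.5889 0.3612 0.1771]
top wood [252.8586 197.3805] 831 rect [530.8417 167.059 ] [146.2596  50.8139] 7.741485118865967 z 0.037372568489150604
  high pts 197 [0.5223 0.1662 0.1324] [0.4696 0.1576 0.1009] [0.5818 0.1785 0.1774]
top rod 1930 [ 0.5368 -0.365   0.1251] [ 0.8403 -0.0196  0.1587]
 line 0.2763824 0.96104777 0.5860425 -0.17200619
 clamp t (array([83, 92, 81,  0,  0,  0,  0,  0,  0,  0,  0,  0,  0,  0,  0,  0,  0,
       69, 91, 94]), array([-0.0698, -0.0588, -0.0478, -0.0368, -0.0258, -0.0148, -0.0037,
        0.0073,  0.0183,  0.0293,  0.0403,  0.0513,  0.0623,  0.0733,
        0.0843,  0.0953,  0.1063,  0.1173,  0.1283,  0.1393,  0.1503])) 0.5860425
```

View pics/crop1.png

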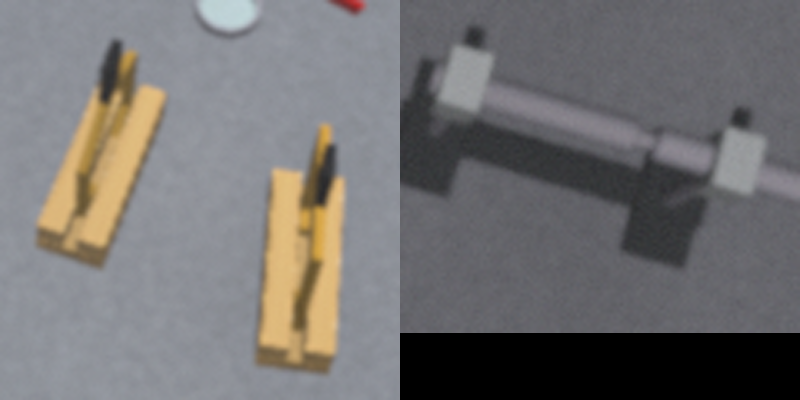

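The crop shows both frames edge-on, with black tabs at (110,70) and (327,175). The groove is visible in the rod at crop (648,142), which is top pixel about (399.5,167.5). Next I'll compare width against height for each frame and locate the groove.

```bash
cat > m2.py <<'E'
from h import *
np.set_printoptions(precision=4,suppress=True)
a=np.load('scene0.npz');b=np.load('top0.npz')
for nm,c,ang in(('near-right',(.533,.168),7.6),('left',(.540,.340),19.8)):
    ax=np.array([np.cos(np.radians(ang)),np.sin(np.radians(ang))])
    for z in(a,b):
        D=z['W'].reshape(-1,3);d=D[:,:2]-c;u=d@ax;v=d@[-ax[1],ax[0]];k=(abs(u)<.08)&(abs(v)<.02)
        print(nm)
        for lo in np.arange(.05,.18,.01):
            q=k&(D[:,2]>lo)&(D[:,2]<=lo+.01)
            if q.sum(): print('  z%.2f n%d u %.3f..%.3f med v %.4f'%(lo,q.sum(),u[q].min(),u[q].max(),np.median(v[q])), np.histogram(u[q],np.arange(-.07,.08,.01))[0])
# groove: rod-top height profile in top view
D=b['W'].reshape(-1,3);d0=np.array([.282,.9593]);d0/=np.hypot(*d0)
for nm,z in(('scene',a),('top',b)):
    D=z['W'].reshape(-1,3)
    k=(D[:,2]>.13)&(D[:,0]>.5)&(D[:,0]<.72)&(D[:,1]<0)&(D[:,1]>-.4)&(D[:,2]<.17);P=D[k]
    cl=P[P[:,2]>.1525];rel=(cl[:,:2]-[.6,-.14])@d0
    s=np.sort(rel);g=np.argmax(np.diff(s));L=cl[rel<=s[g]];U=cl[rel>s[g]]
    cs=[np.array(cv2.minAreaRect((x[:,:2]*1000).astype(np.float32))[0]) for x in(L,U)]
    mid=(cs[0]+cs[1])/2; dr=(cs[1]-cs[0]);print(nm,'clamps',cs,np.linalg.norm(dr),'mid',mid,'dir',dr/np.linalg.norm(dr),len(L),len(U)); dr/=np.linalg.norm(dr)
    t=(P[:,:2]*1000-mid)@dr; w=(P[:,:2]*1000-mid)@[-dr[1],dr[0]]
    for lo in range(-76,76,4):
        q=(t>lo)&(t<=lo+4)
        if q.sum(): print(lo+2,int(q.sum()),'zmax %.4f'%np.percentile(P[q,2],90),'w %.1f %.1f'%(w[q].min(),w[q].max()),end=' | ')
    print()
E
python3 m2.py
```

```text
near-right
  z0.05 n18 u -0.061..0.056 med v 0.0010 [1 3 4 0 0 0 0 0 0 0 0 2 8 0 0]
  z0.06 n20 u -0.060..0.056 med v 0.0010 [0 5 5 0 0 0 0 0 0 0 0 2 8 0 0]
  z0.07 n16 u -0.056..0.057 med v 0.0014 [0 1 5 0 0 0 0 0 0 0 0 2 8 0 0]
  z0.08 n13 u -0.054..0.056 med v 0.0006 [0 3 1 0 0 0 0 0 0 0 0 2 7 0 0]
  z0.09 n23 u -0.063..0.057 med v 0.0003 [ 3  2  2  0  0  0  0  0  0  0  1  2 13  0  0]
  z0.10 n53 u -0.058..0.054 med v 0.0003 [ 0  7  7  3  2  0  0  0  2  0 10 18  4  0  0]
  z0.11 n50 u -0.040..0.037 med v 0.0003 [ 0  0  0  7  4  2  0  3  6 18 10  0  0  0  0]
  z0.12 n27 u -0.023..0.020 med v 0.0010 [ 0  0  0  0  1  2  3  7 13  1  0  0  0  0  0]
  z0.13 n12 u -0.012..0.012 med v 0.0018 [0 0 0 0 0 1 2 4 5 0 0 0 0 0 0]
  z0.14 n18 u -0.012..0.012 med v 0.0025 [0 0 0 0 0 2 4 5 7 0 0 0 0 0 0]
  z0.15 n14 u -0.015..0.013 med v 0.0026 [0 0 0 0 0 3 3 4 4 0 0 0 0 0 0]
  z0.16 n15 u -0.014..0.012 med v 0.0018 [0 0 0 0 0 2 3 5 5 0 0 0 0 0 0]
  z0.17 n40 u -0.016..0.011 med v -0.0006 [ 0  0  0  0  0  8 13 17  2  0  0  0  0  0  0]
near-right
  z0.05 n4 u -0.063..0.049 med v -0.0036 [1 0 0 0 0 0
[... 5036 characters left out ...]
0.1478 w -8.7 11.7 | -6 19 zmax 0.1489 w -10.2 11.7 | -2 22 zmax 0.1484 w -11.0 12.0 | 2 18 zmax 0.1484 w -10.2 12.0 | 6 18 zmax 0.1475 w -8.8 12.1 | 10 21 zmax 0.1481 w -9.9 11.7 | 14 19 zmax 0.1481 w -11.3 12.2 | 18 18 zmax 0.1473 w -8.9 11.4 | 22 20 zmax 0.1492 w -10.8 11.4 | 26 19 zmax 0.1482 w -9.4 11.4 | 30 19 zmax 0.1484 w -7.4 11.8 | 34 18 zmax 0.1483 w -8.9 11.1 | 38 19 zmax 0.1483 w -10.8 10.7 | 42 20 zmax 0.1480 w -9.8 11.4 | 46 21 zmax 0.1476 w -9.9 11.3 | 50 18 zmax 0.1484 w -10.3 11.5 | 54 20 zmax 0.1483 w -11.0 11.5 | 58 18 zmax 0.1468 w -9.8 11.2 | 62 22 zmax 0.1477 w -11.0 11.5 | 66 20 zmax 0.1490 w -9.1 11.4 | 70 18 zmax 0.1481 w -10.4 11.9 | 74 19 zmax 0.1484 w -9.2 12.4 |
```

From the width profiles, the hexagon is the right-hand block at about (0.53,0.168), yaw 7.6°. Its sides slope in towards a peak, and the tab top at 0.175 m matches what it should be. The other frame is flat-topped, so it is the square.

The clamp spacing measures 189 mm against the given 190. The groove is at t ≈ -34 mm along the rod, near (0.589,-0.165). I'll move above the tab and take a closer look.

```bash
python3 -m handwheel '[[[1,-10,-5,-5,0,0,-10],[1,-20,-11,-5,0,0,-20],[1,-30,-16,-5,0,0,-28.7],[1,-43.4,-22.8,-5,0,0,-28.7],[1,-43.4,-22.8,-5,0,0,-28.7],[1,-43.4,-22.8,-5,0,0,-28.7],[1,-43.4,-22.8,-5,0,0,-28.7],[1,-43.4,-22.8,-5,0,0,-28.7],[1,-43.4,-22.8,-5,0,0,-28.7],[1,-43.4,-22.8,-5,0,0,-28.7]]]'
cat > look.py <<'E'
from h import *
import sys
c=snap('wrist');cv2.imwrite(sys.argv[1],c['frame']);np.savez('w.npz',W=cloud(c),f=c['frame'])
print(tool().round(4))
W=cloud(c).reshape(-1,3);T=tool()
for lo in(.168,):
    k=(W[:,2]>lo)&(W[:,2]<.182)&(np.hypot(W[:,0]-.53,W[:,1]-.167)<.035)
    P=W[k];print(k.sum());
    if k.sum()>5: print(P.mean(0),cv2.minAreaRect((P[:,:2]*1000).astype(np.float32)))
E
python3 look.py pics/w1.png
```

```text
time_s: 1.35
eef_pos: [0.5293, 0.1677, 0.2806]
eef_rot: [-0.001, -0.066, 0.998, 0.0]
wrist_force: [-0.6, 0.0, -0.3]
opening: 1.002
grasp_force: 0.0
[[-9.911e-01 -1.330e-01 -1.200e-03  5.290e-01]
 [-1.330e-01  9.911e-01  3.000e-04  1.684e-01]
 [ 1.200e-03  4.000e-04 -1.000e+00  2.808e-01]
 [ 0.000e+00  0.000e+00  0.000e+00  1.000e+00]]
329
[0.52794999 0.16829002 0.17314981] ((528.520263671875, 168.42115783691406), (28.04497718811035, 7.643989562988281), 7.4214606285095215)
```

View pics/w1.png

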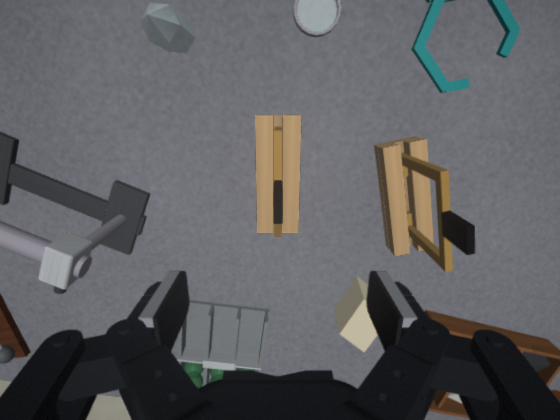

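The view shows the hexagon edge-on in its block at (278,175), its tab at (278,200), and the open square frame at (440,200). The tab measures 28.0 × 7.6 mm at (0.5285,0.1684), yaw 7.4°, which matches the given size. The tool is already within 0.5 mm, so I'll descend and grasp.

```bash
python3 -m handwheel '[[[1,0,0,5,0,0,0],[1,0,0,10,0,0,0],[1,0,0,13,0,0,0],[1,0,0,14.1,0,0,0],[1,0,0,14.1,0,0,0],[0,0,0,14.1,0,0,0],[-1,0,0,14.1,0,0,0],[-1,0,0,14.1,0,0,0],[-1,0,0,14.1,0,0,0],[-1,0,0,14.1,0,0,0]]]'
python3 -m handwheel '[[[-1,0,0,0,0,0,0],[-1,0,0,0,0,0,0],[-1,0,0,0,0,0,0],[-1,0,0,0,0,0,0]]]'
```

```text
time_s: 2.65
eef_pos: [0.53, 0.1676, 0.1406]
eef_rot: [0.0, -0.066, 0.998, -0.0]
wrist_force: [-0.9, -1.3, 2.3]
opening: 0.083
grasp_force: 61.1
time_s: 3.15
eef_pos: [0.5299, 0.1677, 0.1405]
eef_rot: [0.0, -0.067, 0.998, -0.0]
wrist_force: [-0.3, -1.2, 4.1]
opening: 0.085
grasp_force: 61.4
```

The grip is firm at 61 N. Now I'll lift and carry it to above the rod.

```bash
python3 -m handwheel '[[[-1,0,0,-2,0,0,0],[-1,0,0,-5,0,0,0],[-1,0,0,-9,0,0,0],[-1,0,0,-13,0,0,0],[-1,0,0,-16,0,0,0],[-1,0,0,-17,0,0,0],[-1,0,0,-17,0,0,0],[-1,0,0,-17,0,0,0]]]'
python3 -m handwheel '[[[-1,0,-4,0,0,0,3],[-1,0,-8,0,0,0,6],[-1,0,-12,0,0,0,10],[-1,-0.5,-17,0,0,0,14],[-1,-0.5,-22,0,0,0,18],[-1,-1,-27,0,0,0,21],[-1,-1.5,-31,0,0,0,23.7],[-1,-1.5,-33.3,0,0,0,23.7],[-1,-1.5,-33.3,0,0,0,23.7],[-1,-1.5,-33.3,0,0,0,23.7]]]'
cat > look2.py <<'E'
from h import *
import sys
np.set_printoptions(precision=4,suppress=True)
T=tool();c=snap('wrist');cv2.imwrite(sys.argv[1],c['frame']);W=cloud(c);print(T)
D=W.reshape(-1,3);m=np.array([.5988,-.1333]);d=np.array([.2801,.96]);n=np.array([-d[1],d[0]])
k=(D[:,2]>.128)&(D[:,2]<.165)&(abs((D[:,:2]-m)@n)<.04);P=D[k];t=(P[:,:2]-m)@d*1000;w=(P[:,:2]-m)@n*1000
for lo in range(-100,100,3):
    q=(t>lo)&(t<=lo+3)
    if q.sum()>3: print('%.1f n%d z%.4f w %.1f %.1f'%(lo+1.5,q.sum(),np.percentile(P[q,2],95),w[q].min(),w[q].max()),end=' | ')
E
python3 look2.py pics/w2.png
```

```text
time_s: 4.15
eef_pos: [0.5288, 0.1677, 0.3081]
eef_rot: [-0.002, -0.067, 0.998, -0.0]
wrist_force: [0.2, 0.4, -2.7]
opening: 0.08
grasp_force: 60.5
time_s: 5.4
eef_pos: [0.5885, -0.1591, 0.3097]
eef_rot: [-0.001, 0.139, 0.99, 0.001]
wrist_force: [0.6, 0.0, -3.2]
opening: 0.082
grasp_force: 60.5
[[-0.9613  0.2756 -0.0011  0.5885]
 [ 0.2756  0.9613  0.0012 -0.1591]
 [ 0.0013  0.0008 -1.      0.3097]
 [ 0.      0.      0.      1.    ]]
-98.5 n153 z0.1557 w -39.6 20.7 | -95.5 n174 z0.1555 w -39.5 20.6 | -92.5 n174 z0.1555 w -39.8 20.6 | -89.5 n175 z0.1554 w -39.7 20.7 | -86.5 n143 z0.1556 w -34.5 20.7 | -83.5 n140 z0.1555 w -20.2 20.5 | -80.5 n160 z0.1551 w -20.5 20.5 | -77.5 n149 z0.1517 w -18.5 18.3 | -74.5 n67 z0.1466 w -10.1 11.3 | -71.5 n67 z0.1471 w -9.8 11.3 | -68.5 n68 z0.1468 w -10.0 11.2 | -65.5 n69 z0.1468 w -9.9 11.3 | -62.5 n71 z0.1469 w -12.0 11.3 | -59.5 n71 z0.1470 w -12.0 11.5 | -56.5 n72 z0.1469 w -11.8 11.4 | -53.5 n72 z0.1472 w -12.0 11.6 | -50.5 n71 z0.1471 w -11.8 11.2 | -47.5 n69 z0.1467 w -12.0 11.2 | -44.5 n69 z0.1468 w -11.7 11.3 | -41.5 n66 z0.1465 w -12.6 11.4
[... 682 characters left out ...]
0.1470 w -10.9 11.7 | 39.5 n72 z0.1474 w -10.9 11.5 | 42.5 n66 z0.1471 w -11.1 11.5 | 45.5 n68 z0.1473 w -11.1 11.6 | 48.5 n66 z0.1474 w -10.7 11.3 | 51.5 n71 z0.1467 w -11.0 11.6 | 54.5 n64 z0.1468 w -10.8 11.4 | 57.5 n70 z0.1469 w -10.8 11.5 | 60.5 n65 z0.1471 w -10.9 11.5 | 63.5 n69 z0.1471 w -10.5 11.4 | 66.5 n64 z0.1470 w -10.8 11.6 | 69.5 n70 z0.1472 w -10.8 11.7 | 72.5 n67 z0.1473 w -10.5 11.5 | 75.5 n64 z0.1471 w -10.3 11.5 | 78.5 n67 z0.1470 w -10.7 11.5 | 81.5 n326 z0.1543 w -20.6 20.6 | 84.5 n143 z0.1560 w -20.6 21.0 | 87.5 n137 z0.1558 w -20.3 21.0 | 90.5 n180 z0.1558 w -39.9 21.0 | 93.5 n174 z0.1556 w -39.8 20.9 | 96.5 n170 z0.1556 w -39.7 21.0 | 99.5 n154 z0.1557 w -39.5 21.1 |
```

View pics/w2.png

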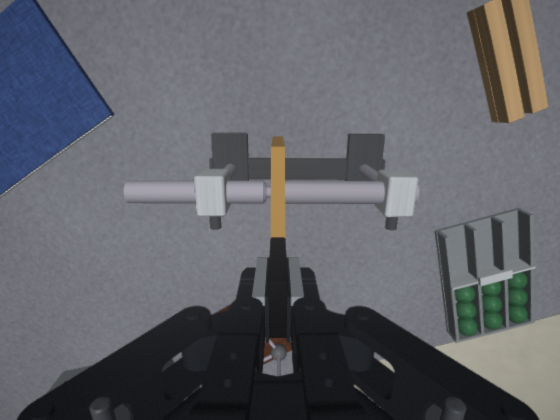

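The view from above shows the frame edge-on at column 278, with the groove's left shoulder at (268,190) just to its left and the clamps at (211,195) and (400,195). In depth the left shoulder begins at t ≈ -40 mm, so with a 17 mm total width the centre is about -32 mm, or (0.590,-0.164). I'll correct for that and for the 1.4 mm tab offset in the grip, then descend to about 5 mm above contact.

```bash
python3 -m handwheel '[[[-1,-0.4,-0.44,0,0,0,0],[-1,-0.4,-0.44,0,0,0,0],[-1,-0.4,-0.44,3,0,0,0],[-1,-0.4,-0.44,6,0,0,0],[-1,-0.4,-0.44,9,0,0,0],[-1,-0.4,-0.44,11,0,0,0],[-1,-0.4,-0.44,12.5,0,0,0],[-1,-0.4,-0.44,13.2,0,0,0],[-1,-0.4,-0.44,13.2,0,0,0],[-1,-0.4,-0.44,13.2,0,0,0]]]'
python3 -m handwheel '[[[-1,0,0,0.2,0,0,0],[-1,0,0,0.4,0,0,0],[-1,0,0,0.6,0,0,0],[-1,0,0,0.8,0,0,0],[-1,0,0,0.8,0,0,0]]]'
```

```text
time_s: 6.7
eef_pos: [0.592, -0.1659, 0.1794]
eef_rot: [0.001, 0.14, 0.99, -0.0]
wrist_force: [-0.5, 0.3, -1.9]
opening: 0.084
grasp_force: 60.5
time_s: 7.32
eef_pos: [0.5912, -0.1655, 0.1699]
eef_rot: [-0.0, 0.14, 0.99, 0.0]
wrist_force: [-0.1, 0.0, -2.7]
opening: 0.081
grasp_force: 60.5
```

The TCP is already 1 mm below the plain-rod contact height with no added force, so the peak seems to be entering the groove. I'll continue down gently.

```bash
python3 -m handwheel '[[[-1,0,0,0.15,0,0,0],[-1,0,0,0.3,0,0,0],[-1,0,0,0.3,0,0,0]]]'; python3 -m handwheel '[[[-1,0,0,0.1,0,0,0],[-1,0,0,0.2,0,0,0],[-1,0,0,0.2,0,0,0]]]'
```

```text
time_s: 7.7
eef_pos: [0.5913, -0.1656, 0.1671]
eef_rot: [-0.0, 0.14, 0.99, 0.0]
wrist_force: [1.0, 1.2, -2.4]
opening: 0.087
grasp_force: 60.5
time_s: 8.07
eef_pos: [0.5914, -0.1656, 0.1652]
eef_rot: [-0.0, 0.14, 0.99, 0.0]
wrist_force: [-0.2, -0.6, -2.3]
opening: 0.085
grasp_force: 60.5
```

```bash
python3 -m handwheel '[[[-1,0,0,0.1,0,0,0],[-1,0,0,0.1,0,0,0]]]'; python3 -m handwheel '[[[-1,0,0,0.1,0,0,0],[-1,0,0,0.1,0,0,0]]]'
```

```text
time_s: 8.32
eef_pos: [0.5916, -0.1657, 0.1646]
eef_rot: [0.0, 0.14, 0.99, -0.0]
wrist_force: [-0.3, -0.6, -0.0]
opening: 0.083
grasp_force: 61.0
time_s: 8.57
eef_pos: [0.5917, -0.1657, 0.1645]
eef_rot: [0.0, 0.14, 0.99, -0.0]
wrist_force: [-3.6, 1.6, 5.2]
opening: 0.082
grasp_force: 62.0
```

Contact came at TCP z = 0.1645, against 0.1641 predicted for the groove bottom and 0.171 for the plain rod. So it is seated. I'll take off the downward load, open slowly and look.

```bash
python3 -m handwheel '[[[-1,0,0,-0.1,0,0,0],[-1,0,0,-0.1,0,0,0],[-0.75,0,0,-0.1,0,0,0],[-0.65,0,0,-0.1,0,0,0],[-0.55,0,0,-0.1,0,0,0],[-0.45,0,0,-0.1,0,0,0],[-0.3,0,0,-0.1,0,0,0],[-0.3,0,0,-0.1,0,0,0],[-0.3,0,0,-0.1,0,0,0],[-0.3,0,0,-0.1,0,0,0]]]'
python3 - <<'E'
from h import *
c=snap('wrist');cv2.imwrite('pics/w3.png',c['frame']);s=snap('scene');W=cloud(s)
cv2.imwrite('pics/s3.png',cv2.resize(s['frame'][140:270,110:250],(560,520),interpolation=2))
E
```

```text
time_s: 9.82
eef_pos: [0.5914, -0.1656, 0.1643]
eef_rot: [0.0, 0.14, 0.99, -0.0]
wrist_force: [-0.3, -0.5, -0.5]
opening: 0.349
grasp_force: 0.0
```

View pics/w3.png

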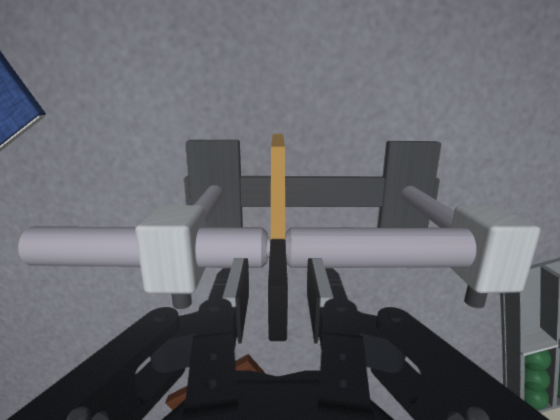

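The fingers at (240,295) and (315,295) are clear on both sides of the tab. The frame hangs straight at column 278, centred between the groove shoulders at (268,247) and (288,247). I'll retreat straight up and check.

```bash
python3 -m handwheel '[[[-0.2,0,0,-1,0,0,0],[-0.2,0,0,-3,0,0,0],[-0.2,0,0,-6,0,0,0],[-0.2,0,0,-10,0,0,0],[-0.2,0,0,-15,0,0,0],[-0.2,0,0,-15,0,0,0],[-0.2,0,0,-15,0,0,0],[-0.2,0,0,-15,0,0,0]]]'
python3 - <<'E'
from h import *
c=snap('wrist');W=cloud(c).reshape(-1,3);cv2.imwrite('pics/w4.png',c['frame'])
k=(W[:,2]>.185)&(W[:,2]<.215)&(np.hypot(W[:,0]-.59,W[:,1]+.165)<.04);P=W[k]
print(k.sum(),P.mean(0),np.percentile(P[:,2],[50,95]),cv2.minAreaRect((P[P[:,2]>.19][:,:2]*1000).astype(np.float32)))
E
```

```text
time_s: 10.92
eef_pos: [0.5908, -0.1653, 0.313]
eef_rot: [-0.001, 0.14, 0.99, 0.0]
wrist_force: [-0.9, -0.4, -0.3]
opening: 0.397
grasp_force: 0.0
305 [ 0.59004391 -0.16466038  0.19649649] [0.19709456 0.19830273] ((591.6414794921875, -165.10244750976562), (7.031577110290527, 28.13358497619629), 73.78682708740234)
```

View pics/w4.png

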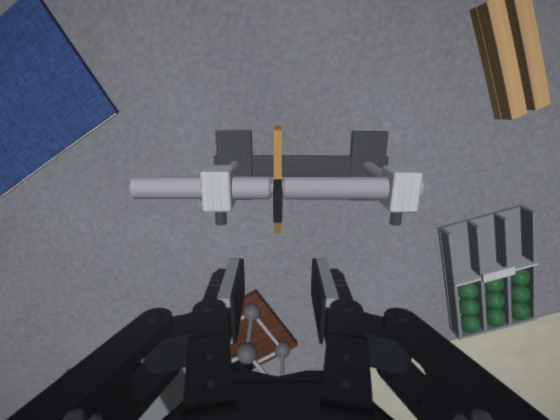

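The frame hangs square in the groove at (278,190), clear of the gripper. Its tab top is at 0.1975 m, so the inner peak is 6.8 mm above the rod axis (6.9 expected), with the plate square to the rod within about 0.1°.

```bash
python3 -m handwheel '[[[-0.2,0,0,0,0,0,0],[-0.2,0,0,0,0,0,0],[-0.2,0,0,0,0,0,0],[-0.2,0,0,0,0,0,0]]]'; python3 -c "
from bench import ctrl;print(ctrl.hand_in())"
```

```text
time_s: 11.48
eef_pos: [0.5914, -0.1657, 0.3143]
eef_rot: [-0.0, 0.14, 0.99, -0.0]
wrist_force: [-1.2, 0.3, -0.3]
opening: 0.4
grasp_force: 0.0
the job is handed in; nothing more can be done
None
```

The brass hexagonal template hangs upright in the rod's groove, its inner peak measured 6.8 mm above the rod axis with the gripper clear; I handed the job in at about 11.5 s, and no verdict was returned.

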